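# Pin the lens arm and hold it against the preload gauge

### The job

Fit the lens arm to its bench fixture: take the red-knobbed pin out of the blue stand and push it down through the fork and the arm's eye until its flange sits fully home on the fork. Then push the arm's yellow pad away from you against the sprung plunger of the grey gauge until the black pointer stands in the green zone (about 10 N), never letting the pointer run into the red, and finish while still holding it there, steady, so that I can tighten the lock screw. Leave the lens can, the screwdriver and the post base where they are.

Things in the scene. Friction and masses are not known exactly. Their poses are not given: they have to be found in the camera images.
- fixture: Black fixture, fixed to the bench. Origin: on the fork's vertical axis at bench height. +y runs from the fork to the gauge, +x is the way the gauge is pressed (away from the robot). Base plate x -90..90, y 22..212, 8 mm thick; the grey slide pad on it (x -87..43, y 125..175, top z 20 mm) carries the arm's outer part. The fork's brass lock screw is left alone.
- fork_hole (a point): Centre of the mouth of the fork's hole, on top of its upper ear, 44 mm above the bench. Two level ears (x -22..22, y -38..22 mm in the fixture's frame; z 0..20 and 34..44), joined by a web at y -38..-26, have a vertical 12 mm through hole with 1 mm chamfers.
- swing_arm: Loose aluminium arm, 0.2 to 0.42 kg, lying level, eye between the ears. Origin: eye axis, underside (20 mm above bench); +y along the bar. Bar 26 wide (x -13..13), 12 high; yellow pad block y 150..195, 32 high; black lens cell 44 dia, 16 thick at y 85, 60 high. Starts turned 0.15 to 0.35 rad anticlockwise from above (to the robot) off the fixture; at 0 rad the pad meets the plunger.
- eye (a point): Centre of the arm's eye, 6 mm above the arm's underside: 30 x 30 x 12 mm with a 12 mm hole, in line with the fork's holes at the start, but free to slide until it is pinned.
- push_pad (a point): Point on the yellow pad's robot-side (-x) face, 170 mm from the eye, straight across from the plunger, 20 mm above the arm's underside (40 mm above the bench): where to push. The face's normal is the arm's -x.
- gauge: Grey gauge housing, fixed on the fixture, 75 (x) x 50 (y) mm, top 50 mm above the bench. Origin: bench height, middle of its robot-side face, at x 56, y 170 mm in the fixture's frame; same axes. Scale on top: white for 0 to 9 mm of plunger travel, green 9 to 19.5, white to 25, then red.
- plunger (a joint): Travel of the gauge's steel plunger (10 mm rod, round tip of 16 mm diameter, axis 35 mm above the bench) into the housing along the fixture's +x: 0 m free, 0.030 m at the end stop. Spring 700 N/m without preload: 0.0143 m is 10 N. The black pointer bar on top of the housing moves with it.
- plunger_tip (a point): Foremost point of the plunger's tip; at x 13, y 170, z 35 mm in the fixture's frame when free; it moves +x with the plunger.
- pin: Loose headed hinge pin, upright, 50 g. Origin: centre of its lower end; z up. Steel shank 10 mm dia, 40 long, lowest 7 mm tapered to 4 dia; flange 22 dia from 40 to 44; red grip knob 16 dia from 44 to 74 mm. Its flange rests on the stand's top (origin 4 mm above the bench); fully home, the flange rests on the upper ear, origin again 4 mm above the bench.
- stand: Fixed blue block 50 x 50 x 44 mm with a 12 mm through hole in which the pin stands. Origin: centre of its underside. It may be on the left or on the right, swapped with the lens can.
- lens_can: Bystander: loose black can with grey lid, 55 mm diameter, 48 mm high. Origin: centre of its underside.
- screwdriver: Bystander: loose screwdriver lying on the bench, 160 mm long. Origin: under its middle.
- post_base: Bystander: loose black disc 60 mm diameter with an upright 20 mm steel post, 70 mm high in all. Origin: centre of its underside.

How it is judged (in metres and radians):
On the way, in this order (a step that is already met when the one before it is completed fails the run):
1. the pin is pushed through fork and eye until its flange is home (z of pin in the frame of fixture below 0.0065 m and horizontal distance between pin and fork_hole below 0.003 m and horizontal distance between eye and fork_hole below 0.004 m and angle between the z axis of pin and the z axis of fixture, either way round below 0.12 rad), for 0.3 s.
2. with the pin home, the arm is pressed on the gauge with 6 to 14 N (all of step 1 and contact force between swing_arm and gauge between 6 and 14 N), for 0.3 s.
At the end, for the whole second after the job is handed in: Pin home (flange within 2.5 mm of the fork, 3 mm of the hole axis, 0.12 rad of upright), eye within 4 mm of the fork axis; through the last second the robot touches the arm with over 2 N and keeps it still (under 20 mm/s), pressed on the gauge with 6 to 14 N (all of step 2 and contact force between any of the fingers, the arm and swing_arm above 2 N and linear speed of swing_arm below 0.02 m/s); the arm keeps its last pose, push and grip.
It fails at once if the pointer runs into the red (more than 26 mm of travel) (value of joint plunger above 0.026 m).
It fails at once if the lens can is moved more than 30 mm (distance of lens_can from where it was at the start of the episode above 0.03 m).
It fails at once if the screwdriver is moved more than 30 mm (distance of screwdriver from where it was at the start of the episode above 0.03 m).
It fails at once if the post base is moved more than 30 mm (distance of post_base from where it was at the start of the episode above 0.03 m).
It also fails if it takes over 64 s, if anything falls off the work surface, if the arm or the gripper's body presses on something with over 40 N, if the wrist force passes 120 N, or if a joint passes its speed limit or range.

### The arm

A 6-joint arm with a two-finger parallel gripper is mounted at the origin on the work surface. World frame = base frame: x ahead of the robot, y to its left, z up, the work surface at z = 0. Lengths are in m, angles in degrees, forces in N, time in s.
With the tool pointing down it reaches from about 0.35 to 0.875 m from the base axis. Payload 4.2 kg.
Tool frame: the origin (TCP) lies on the front face of the gripper's body, between the roots of the fingers; the fingertips stand 70 mm ahead of it and the grasp point (between the pads) lies 51 mm ahead of it; x points along the fingers, y is the direction in which the jaws open and shut, and the axes are right-handed (so a half turn about x gives the same grasp; the last joint's range is limited). The gripper opens to 87 mm and grips with 3 to 60 N. Pads are 19 mm wide; open, the fingers measure 117 mm over their backs; the gripper's body (75 mm by 190 mm) begins 51 mm behind the grasp point.
Start: joints at [-59.267, 22.042, 0.453, 0, -68.411, -14.817], TCP at [0.171, -0.601, 0.292] pointing down, gripper open.
Joint ranges: [-179.83, 179.83], [-69.29, 118.12], [-61.27, 80.66], [-181.25, 117.63], [-171.15, -9.14], [-177.46, 177.46]. Speed limits (degrees/s): [159.86, 159.86, 180, 180, 180, 180].

### API

Orientations are given as a 3x3 rotation matrix whose columns are the frame's x, y, z axes.
In Python, from station import r, viewer, spotter gives the robot as it stands.
- The arm moves only by the tool move_arm, never from a script. Its argument "series" is a list that holds one entry, the list of rows, each a list of 7 numbers: the turn, a rotation vector about the world's x, y, z scaled (see below), then the shift along the world's x, y, z scaled (see below), then the opening, from 0 (shut) to 1 (fully open). A call has 1 to 20 rows; each row shifts and turns the pose as measured when the row begins; what a row does not reach is not made up. The controller multiplies each number of a shift by 60 mm and each number of a turn by 8 degrees. A row lasts 1/8 s, in which the tool goes at most 62.5 mm and 10.7 degrees, less where a joint would pass 70% of its speed; a pose out of reach is approached as far as the arm can. A call with a number of a shift or a turn outside -1 to 1 is refused whole. A call with a gripper value outside its range is refused whole. The fingers move at their own pace and stop on an object; the grip force is fixed at half the most. Time passes only in rows, so rows that do not move let the fingers close. It gives the time, the measured TCP pose, the force and the opening at its end, in the units of the state.
- r.sense(): the state, without advancing time (a new reading comes with each control period).
- viewer.capture(name): name is "scene" or "side" or "wrist"; returns (picture, depth): 400x640x3 uint8, red, green, blue; 400x640 float32, m along the optical axis (not along the pixel's ray), 0 where there is no reading.
- viewer.camera_params(name): a dict with "mtx" (3x3 intrinsics, pixels), "dist_coeffs" ([k1, k2, p1, p2, k3] as OpenCV has them; the pictures are not rectified), "pose" (4x4, takes a point from camera to world coordinates). Camera axes: x right, y down, z forward; pixel columns grow to the right and rows downward; lengths in m; the calibration is good to about 2 mm. A picture is of the moment at which its call begins: read the wrist's pose just before it. camera_params takes no time and is no camera call; for the wrist camera it gives the pose at the moment of the call.
- r.finish_job(): hands the job in, once; it reports no verdict.
Trained networks look in the newest picture that a camera, given by its name, has taken for a name from the list of things; names that differ only in an ending like _2 or _b are one class to them, and where a whole thing is asked for, a point or a joint stands for the part that bears it (a point fixed in the world has none). Each returns a list of dicts, best first, with "conf" (0 to 1); they miss things now and then, are a little off and sometimes report something else, mostly with a low value. They report only what shows in the picture. A call takes as long as a camera call.
- spotter.find_in(camera, name): "centre" ([column, row] in pixels, amid what is visible of it).
- spotter.trace(camera, name): "mask" (400x640 bool, what is visible of it) and "centre" ([column, row] in pixels, amid what is visible of it).
The state is a dict: "time_s": time; "joints": joint angles; "joint_velocities": joint speeds; "effort": joint torques, N m; "tcp_pos": TCP position; "ee_rot": TCP orientation; "wrist_force": force on the tool from outside, world axes, zero at the start; "moment": the same for the moment, N m; "gripper_width": opening from 0.0 (shut) to 1.0 (fully open).
Only numpy, scipy, OpenCV 4.12 (cv2) and the standard library are available. Lean on these libraries where they do the work, as an engineer would, in place of code of your own. Each camera call takes 0.05 s, during which the arm holds its last target.

## Working session

There is one attempt and no reset: what is moved stays moved. The work goes in short steps, Python scripts to look and compute and a tool call to move; the robot and the scene stay as the last step left them, time stands still between calls to the robot, and variables do not carry over. Pictures are saved under pics/ and viewed, and the job is handed in when it is done.

Besides the shell and the picture viewer there is one more tool, called after "Emit:" by a JSON object that holds its "op" and its "data". move_arm: Moves the arm, as the interface text tells. Its arguments: {"type":"object","properties":{"series":{"type":"array","items":{"type":"array","items":{"type":"array","items":{"type":"number","minimum":-1,"maximum":1}}}}},"required":["series"]}

```bash
ls; mkdir -p pics; cat > h.py <<'E'
import numpy as np, cv2
from station import r, viewer, spotter
def cap(n,f):
    p,d=viewer.capture(n); cv2.imwrite('pics/'+f+'.png',p[:,:,::-1]); np.save('pics/'+f+'.npy',d); return p,d
def world(n,px,d,params=None):
    c=params or viewer.camera_params(n); px=np.asarray(px,float).reshape(-1,1,2)
    u=cv2.undistortPoints(px,np.array(c['mtx']),np.array(c['dist_coeffs'])).reshape(-1,2)
    d=np.asarray(d).reshape(-1,1)
    P=np.hstack([u*d,d]); T=np.array(c['pose']); return P@T[:3,:3].T+T[:3,3]
def atz(n,px,z,params=None):
    "intersect pixel rays with plane z"
    c=params or viewer.camera_params(n); T=np.array(c['pose'])
    a=world(n,px,np.ones(np.asarray(px).size//2),c)-T[:3,3]
    return T[:3,3]+a*((z-T[2,3])/a[:,2])[:,None]
def proj(n,P,params=None):
    c=params or viewer.camera_params(n); T=np.linalg.inv(np.array(c['pose']))
    rv=cv2.Rodrigues(T[:3,:3])[0]
    return cv2.projectPoints(np.asarray(P,float).reshape(-1,1,3),rv,T[:3,3],np.array(c['mtx']),np.array(c['dist_coeffs']))[0].reshape(-1,2)
E
python3 - <<'E'
from h import *
np.set_printoptions(precision=4,suppress=True)
for n in ['scene','side','wrist']:
    cap(n,n+'0'); print(n, viewer.camera_params(n)['pose'])
print(r.sense())
for n in ['scene','side']:
  for t in ['fork_hole','pin','stand','swing_arm','gauge','push_pad','plunger_tip','fixture','lens_can','screwdriver','post_base','eye']:
    print(n,t,[(np.round(x['centre']),round(x['conf'],2)) for x in spotter.find_in(n,t)[:2]])
E
```

```text
pics
scene [[-0.5078  0.5598 -0.6548  1.0996]
 [ 0.8615  0.3253 -0.39    0.2883]
 [-0.0053 -0.7621 -0.6474  0.5623]
 [ 0.      0.      0.      1.    ]]
side [[-0.971  -0.1806  0.157   0.4276]
 [-0.2392  0.7124 -0.6598  0.5736]
 [ 0.0073 -0.6782 -0.7349  0.6952]
 [ 0.      0.      0.      1.    ]]
wrist [[-0.2735  0.9159  0.2938  0.0892]
 [ 0.9619  0.2602  0.0842 -0.6233]
 [ 0.0007  0.3056 -0.9522  0.3846]
 [ 0.      0.      0.      1.    ]]
{'time_s': 0.15, 'joints': array([-59.2671,  22.0821,   0.399 ,  -0.021 , -68.4102, -14.8177]), 'joint_velocities': array([-0.1219, -0.1891,  0.2841,  0.0814,  0.1133,  0.0953]), 'effort': array([  0.0001, -39.1053,  18.7587,   4.2225,   0.0123,  -0.0001]), 'tcp_pos': array([ 0.1713, -0.6007,  0.2914]), 'ee_rot': array([[-0.0005, -0.2741,  0.9617],
       [ 0.0016,  0.9617,  0.2741],
       [-1.    ,  0.0017, -0.0001]]), 'wrist_force': array([-0.6339,  0.0592,  0.1084]), 'moment': array([-0.0013,  0.0453,  0.0014]), 'gripper_width': 0.9992400190056746}
scene fork_hole [(array([348., 233.]), 0.77)]
scene pin [(array([255., 135.]), 0.67)]
scene stan
[... 427 characters left out ...]
ray([457., 308.]), 0.71), (array([485., 223.]), 0.22)]
scene eye [(array([355., 197.]), 0.8)]
side fork_hole [(array([305., 233.]), 0.59)]
side pin [(array([340., 230.]), 0.43), (array([392., 128.]), 0.39)]
side stand [(array([389., 141.]), 0.61)]
side swing_arm [(array([337., 227.]), 0.84)]
side gauge [(array([262., 234.]), 0.65)]
side push_pad [(array([337., 229.]), 0.78)]
side plunger_tip [(array([286., 237.]), 0.69)]
side fixture [(array([305., 235.]), 0.97), (array([347., 342.]), 0.68)]
side lens_can [(array([349., 342.]), 0.98)]
side screwdriver [(array([316., 119.]), 0.63), (array([263., 234.]), 0.56)]
side post_base [(array([231., 318.]), 0.64)]
side eye [(array([338., 227.]), 0.63)]
```

View pics/scene0.png

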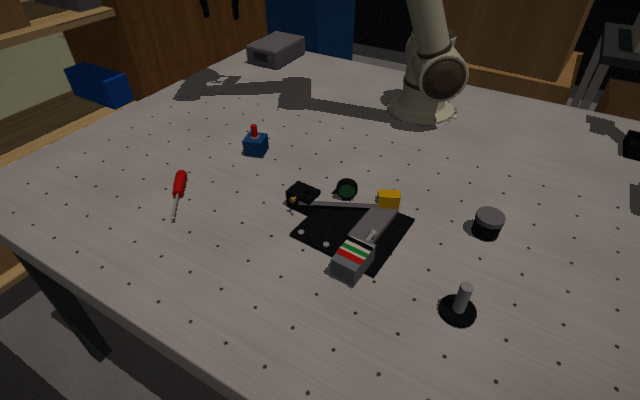

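View pics/side0.png

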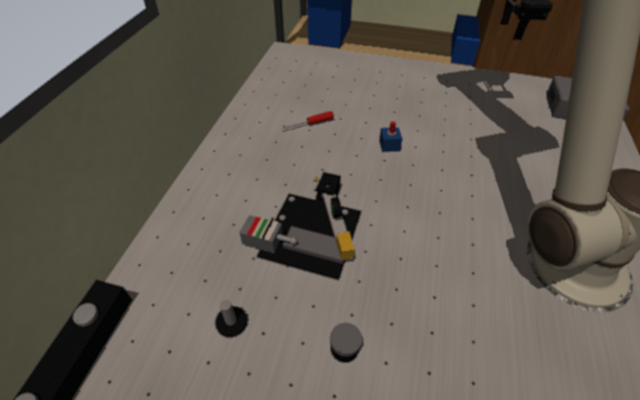

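View pics/wrist0.png

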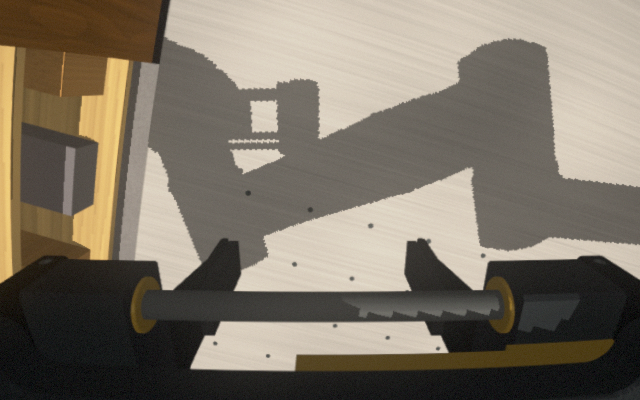

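The scene view shows the pin in the stand at about (255,140), the fork at (303,192), the pad at (388,199) and the gauge at (353,258). The can is at (489,222), the post at (458,305) and the screwdriver at (178,195).

```bash
python3 - <<'E'
from h import *
np.set_printoptions(precision=4,suppress=True)
s=cv2.imread('pics/scene0.png'); t=cv2.imread('pics/side0.png')
a=cv2.resize(s[110:290,230:430],None,fx=4,fy=4,interpolation=cv2.INTER_CUBIC)[:,:800]
cv2.imwrite('pics/za.png',cv2.resize(s[140:290,230:430],None,fx=4,fy=4,interpolation=cv2.INTER_CUBIC))
cv2.imwrite('pics/zb.png',cv2.resize(t[110:285,220:420],None,fx=3.4,fy=3.4,interpolation=cv2.INTER_CUBIC))
for n in ['scene','side']:
    d=np.load(f'pics/{n}0.npy')
    for nm in ['pin','stand','fixture','gauge','swing_arm','push_pad']:
        pass
    for nm,px,z in ([('knobtop',(254,126),.078),('fork',(303,189),.044),('gauge',(354,247),.05),('pad',(388,193),.052)] if n=='scene' else [('knobtop',(392.5,124),.078),('fork',(329,181),.044),('gauge',(261,229),.05),('pad',(345,240),.052)]):
        print(n,nm,atz(n,[px],z)[0],world(n,[px],d[int(px[1]),int(px[0])])[0])
E
```

```text
scene knobtop [ 0.4477 -0.2814  0.078 ] [ 0.4462 -0.2826  0.077 ]
scene fork [ 0.5616 -0.0682  0.044 ] [ 0.5625 -0.0676  0.0448]
scene gauge [0.6613 0.1014 0.05  ] [0.661  0.1013 0.0497]
scene pad [0.4932 0.0956 0.052 ] [0.494  0.0958 0.0527]
side knobtop [ 0.4452 -0.2779  0.078 ] [ 0.4453 -0.2801  0.0764]
side fork [ 0.5635 -0.0684  0.044 ] [ 0.5639 -0.0704  0.042 ]
side gauge [0.6663 0.1087 0.05  ] [0.6667 0.108  0.0489]
side pad [0.4924 0.0954 0.052 ] [0.4926 0.0938 0.0499]
```

View pics/za.png

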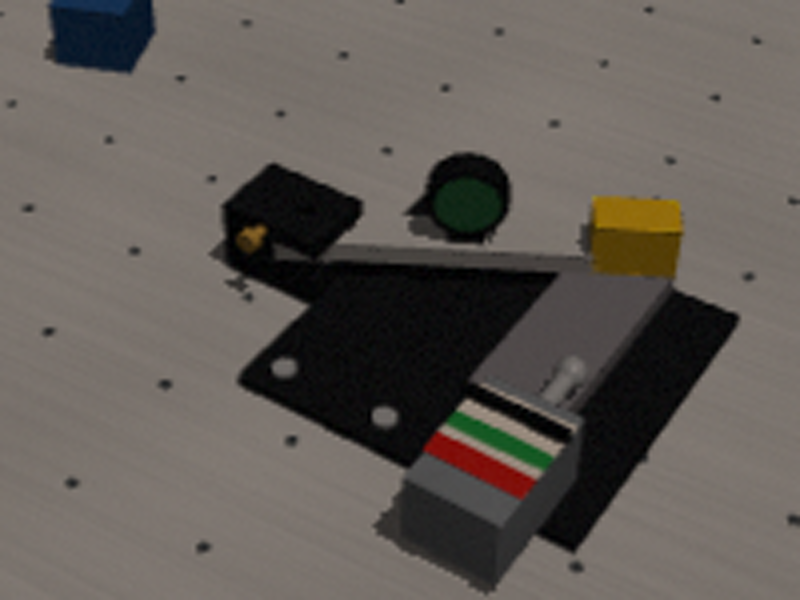

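View pics/zb.png

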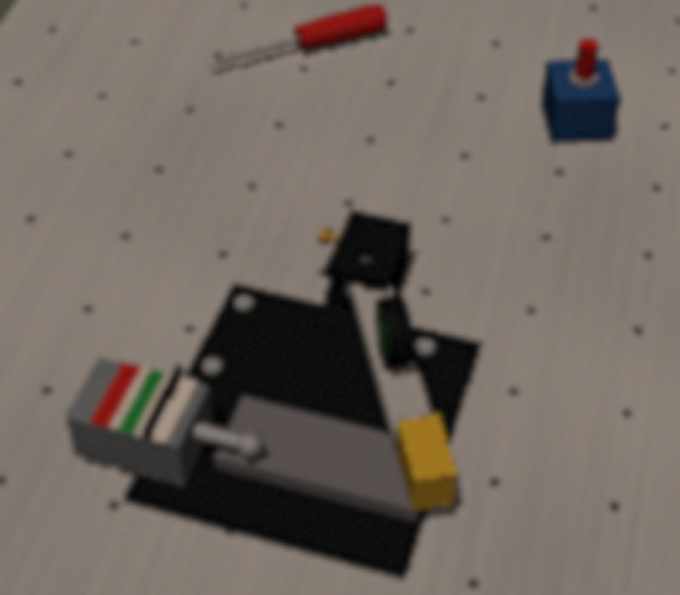

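Emit:
{"op": "move_arm", "data": {"series": [[[0,0,0,0.52,0.67,-0.1,1],[0,0,0,0.52,0.67,-0.1,1],[0,0,0,0.52,0.67,-0.1,1],[0,0,0,0.52,0.67,-0.1,1],[0,0,0,0.52,0.67,-0.1,1],[0,0,0,0.52,0.67,-0.1,1],[0,0,0,0.52,0.67,-0.1,1],[0,0,0,0.52,0.67,-0.1,1],[0,0,0,0,0,0,1],[0,0,0,0,0,0,1]]]}}

```text
time_s: 2.6
tcp_pos: [0.4276, -0.27, 0.2441]
ee_rot: [[0.004, -0.273, 0.962], [-0.004, 0.962, 0.273], [-1.0, -0.005, 0.003]]
wrist_force: [-0.5, -0.5, 0.3]
gripper_width: 0.996
```

```bash
python3 - <<'E'
from h import *
np.set_printoptions(precision=4,suppress=True)
import scipy.optimize as so
s=r.sense(); print(s['tcp_pos'],s['time_s'],s['wrist_force'])
c=viewer.camera_params('wrist');p,d=cap('wrist','wrist1')
for m in spotter.trace('wrist','pin')[:2]: print(m['centre'],m['conf'],m['mask'].sum())
hsv=cv2.cvtColor(p,cv2.COLOR_RGB2HSV)
red=((hsv[...,0]<8)|(hsv[...,0]>172))&(hsv[...,1]>150)&(hsv[...,2]>50)
ys,xs=np.where(red&(d>0)); P=world('wrist',np.c_[xs,ys],d[ys,xs],c)
print(len(P),xs.mean() if len(P) else 0,ys.mean() if len(P) else 0)
if len(P):
    print(P.min(0),P.max(0)); top=P[P[:,2]>P[:,2].max()-.004]; print('top',len(top),top.mean(0),(top.min(0)+top.max(0))/2)
# fixture fit
pts={'scene':[((230+738/4,140+318/4),(-90,212,8)),((230+575/4,140+550/4),(90,212,8)),((230+240/4,140+380/4),(90,22,8)),((230+312/4,140+211/4),(0,0,44)),((230+580/4,140+432/4),(56,195,50)),((230+405/4,140+478/4),(131,145,50)),((230+500/4,140+526/4),(131,195,50))],
'side':[((220+405/3.4,110+575/3.4),(-90,212,8)),((220+126/3.4,110+495/3.4),(90,212,8)),((220+236/3.4,110+287/3.4),(90,22,8)),((220+478/3.4,110+345/3.4),(-90,22,8)),((220+366/3.4,110+259/3.4),(0,0,44)),((220+210/3.4,110+388/3.4),(56,145,50))]}
def f(x,full=0):
    o=[]
    for n in pts:
        L=np.array([q[1] for q in pts[n]])/1000.; C,S=np.cos(x[2]),np.sin(x[2])
        W=np.c_[C*L[:,0]-S*L[:,1]+x[0],S*L[:,0]+C*L[:,1]+x[1],L[:,2]]
        o.append(atz(n,[q[0] for q in pts[n]],L[0,2])*0) if 0 else o.append((proj(n,W)-np.array([q[0] for q in pts[n]])))
    return np.vstack(o)
R=so.least_squares(lambda x:f(x).ravel(),[.56,-.06,0],loss='soft_l1'); print('fix',R.x,np.degrees(R.x[2])); print(f(R.x))
E
```

```text
[ 0.4276 -0.27    0.2441] 2.6 [-0.475  -0.5065  0.2766]
[297.9, 206.5] 0.74 652
1152 241.86197916666666 305.1796875
[ 0.4067 -0.3538  0.0095] [ 0.68   -0.28    0.2793]
top 29 [ 0.4079 -0.298   0.2781] [ 0.4078 -0.2981  0.2782]
fix [ 0.5647 -0.0558 -0.0759] -4.347474488314056
[[ 1.6527 -0.3092]
 [ 0.4917 -1.1405]
 [-0.0559 -1.84  ]
 [-0.8143 -1.0934]
 [ 2.086  -3.4172]
 [-0.7696 -0.6314]
 [ 0.58    0.3951]
 [-1.402   0.6807]
 [-2.3398  0.2364]
 [-1.2515 -1.4794]
 [ 0.8965 -0.3557]
 [-0.4294 -1.532 ]
 [-1.1117 -0.7371]]
```

View pics/wrist1.png

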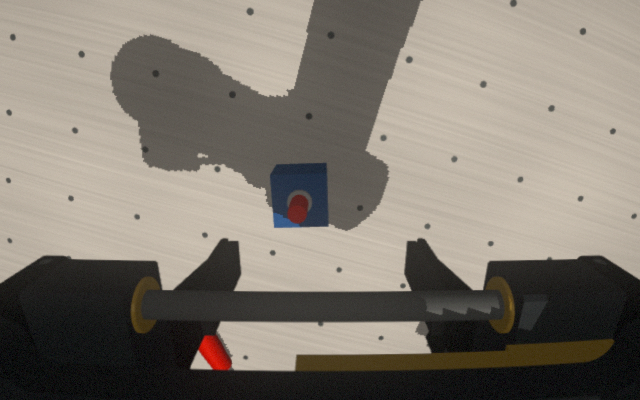

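The wrist view shows the pin's red knob at (298,207), centred on the blue stand. The knob leans down the image because of perspective. The red patch at (215,352) is the screwdriver.

```bash
cat > pinfit.py <<'E'
from h import *
np.set_printoptions(precision=4,suppress=True)
import sys, scipy.optimize as so
def red_mask(p,box):
    hsv=cv2.cvtColor(p,cv2.COLOR_RGB2HSV)
    m=((hsv[...,0]<8)|(hsv[...,0]>172))&(hsv[...,1]>150)&(hsv[...,2]>40)
    b=np.zeros_like(m); b[box[1]:box[3],box[0]:box[2]]=1; return m&b
def fit(n,c,m,z0,z1,x0):
    a=np.linspace(0,2*np.pi,40)[:-1]; ys,xs=np.where(m)
    lo=np.array([xs.min()-10,ys.min()-10]); sc=8
    sz=((xs.max()-lo[0]+11)*sc,(ys.max()-lo[1]+11)*sc)
    M=cv2.resize(m[lo[1]:lo[1]+sz[1]//sc,lo[0]:lo[0]+sz[0]//sc].astype(np.uint8),(int(sz[0]),int(sz[1])),interpolation=cv2.INTER_NEAREST)
    def cost(x):
        P=np.vstack([np.c_[x[0]+.008*np.cos(a),x[1]+.008*np.sin(a),0*a+z] for z in (z0,z1)])
        q=((proj(n,P,c)-lo+.5)*sc).astype(np.int32); h=cv2.convexHull(q)
        I=np.zeros_like(M); cv2.fillConvexPoly(I,h,1); return np.sum(I!=M)/sc**2
    R=so.minimize(cost,x0,method='Nelder-Mead',options=dict(initial_simplex=[x0,[x0[0]+.006,x0[1]],[x0[0],x0[1]+.006]],xatol=1e-4,fatol=.1))
    return R.x,R.fun,m.sum()
E
python3 - <<'E'
from pinfit import *
c=viewer.camera_params('wrist'); im=lambda f:cv2.imread(f'pics/{f}.png')[:,:,::-1].copy()
for n,f,b in [('wrist','wrist1',(270,180,330,240)),('scene','scene0',(245,115,268,145)),('side','side0',(380,118,402,140))]:
    print(n,fit(n,viewer.camera_params(n),red_mask(im(f),b),.048,.078,[.446,-.28]))
print(r.sense()['tcp_pos'])
E
```

```text
wrist (array([ 0.4438, -0.2875]), np.float64(121.921875), np.int64(382))
scene (array([ 0.4445, -0.2868]), np.float64(19.109375), np.int64(68))
side (array([ 0.445 , -0.2896]), np.float64(31.53125), np.int64(46))
[ 0.4272 -0.2706  0.2441]
```

```bash
python3 - <<'E'
from pinfit import *
im=lambda f:cv2.imread(f'pics/{f}.png')
out=[]
a=np.linspace(0,2*np.pi,60)
for n,f,b,x in [('wrist','wrist1',(255,150,345,240),(.4438,-.2875)),('side','side0',(360,90,420,150),(.445,-.2896)),('scene','scene0',(225,95,285,155),(.4445,-.2868))]:
    k=400//(b[2]-b[0]); z=cv2.resize(im(f)[b[1]:b[3],b[0]:b[2]],None,fx=k,fy=k,interpolation=cv2.INTER_NEAREST)
    if n!='wrist': z=cv2.convertScaleAbs(z,alpha=1.5)
    for h,rr in ((.044,.011),(.048,.008),(.078,.008)):
        q=(proj(n,np.c_[x[0]+rr*np.cos(a),x[1]+rr*np.sin(a),0*a+h])-b[:2]+.5)*k
        cv2.polylines(z,[q.astype(np.int32)],1,(0,255,0) if h>.05 else (255,255,0),1)
    out.append(cv2.resize(z,(265,265)) if 0 else z[:360,:360] if 0 else z)
cv2.imwrite('pics/o1.png',out[0]);cv2.imwrite('pics/o2.png',np.hstack([o[:360,:360] for o in out[1:]]))
E
```

```text
(no output)
```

View pics/o1.png

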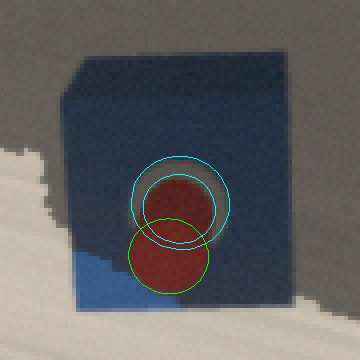

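View pics/o2.png

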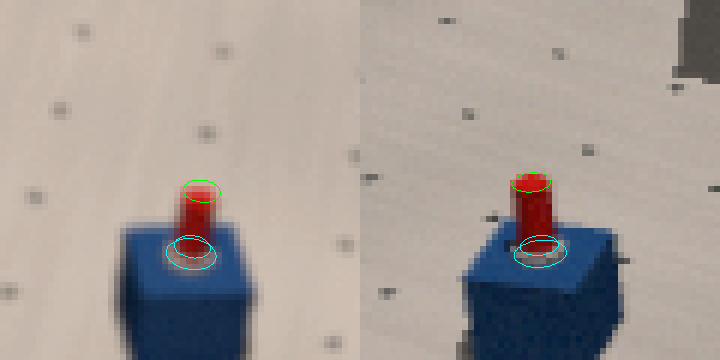

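Emit:
{"op": "move_arm", "data": {"series": [[[0,0,0,0.14,-0.13,-0.47,1],[0,0,0,0.14,-0.13,-0.47,1],[0,0,0,0,0,-0.47,1],[0,0,0,0,0,0,1],[0,0,0,0,0,0,1]]]}}

```text
time_s: 3.32
tcp_pos: [0.4424, -0.2922, 0.1602]
ee_rot: [[0.009, -0.263, 0.965], [-0.007, 0.965, 0.263], [-1.0, -0.009, 0.007]]
wrist_force: [-0.1, -0.6, 0.4]
gripper_width: 1.002
```

```bash
python3 - <<'E'
from pinfit import *
s=r.sense(); print(s['tcp_pos'],s['time_s'],s['wrist_force']);print(s['ee_rot'])
c=viewer.camera_params('wrist');p,d=cap('wrist','wrist2')
m=red_mask(p,(250,150,400,300))
print(fit('wrist',c,m,.048,.078,[.4445,-.2865]))
E
```

```text
[ 0.4424 -0.2922  0.1602] 3.325 [-0.1221 -0.6393  0.4142]
[[ 0.0095 -0.2632  0.9647]
 [-0.007   0.9647  0.2633]
 [-0.9999 -0.0092  0.0073]]
(array([ 0.4443, -0.2869]), np.float64(143.5625), np.int64(937))
```

View pics/wrist2.png

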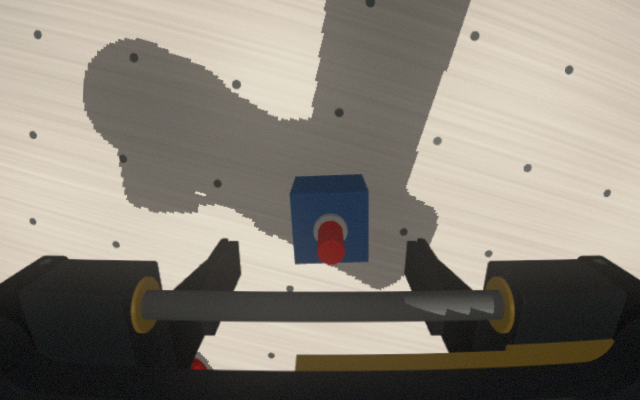

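The knob is centred between the jaws at (331,240). I'll correct the small tilt, go down and close.

Emit:
{"op": "move_arm", "data": {"series": [[[0.05,0.07,0,0.03,0.09,-0.3,1],[0,0,0,0,0,-0.32,1],[0,0,0,0,0,0,1],[0,0,0,0,0,0,1]]]}}

```text
time_s: 3.88
tcp_pos: [0.4454, -0.2862, 0.1236]
ee_rot: [[0.004, -0.263, 0.965], [-0.0, 0.965, 0.263], [-1.0, -0.001, 0.004]]
wrist_force: [-0.6, -0.1, 0.6]
gripper_width: 1.0
```

```bash
python3 - <<'E'
from pinfit import *
s=r.sense(); print(s['tcp_pos'],s['time_s'],s['wrist_force']);print(s['ee_rot'])
E
```

```text
[ 0.4454 -0.2862  0.1236] 3.875 [-0.5809 -0.1354  0.6174]
[[ 0.0038 -0.2634  0.9647]
 [-0.0004  0.9647  0.2634]
 [-1.     -0.0014  0.0036]]
```

Emit:
{"op": "move_arm", "data": {"series": [[[0,0.03,0,0,0,0,0],[0,0,0,0,0,0,0],[0,0,0,0,0,0,0],[0,0,0,0,0,0,0],[0,0,0,0,0,0,0],[0,0,0,0,0,0,0],[0,0,0,0,0,0,0],[0,0,0,0,0,0,0]]]}}

```text
time_s: 4.88
tcp_pos: [0.4462, -0.2864, 0.1252]
ee_rot: [[0.002, -0.264, 0.965], [-0.001, 0.965, 0.264], [-1.0, -0.002, 0.002]]
wrist_force: [0.1, -0.6, -0.5]
gripper_width: 0.177
```

Emit:
{"op": "move_arm", "data": {"series": [[[0,0,0,0,0,0.75,0],[0,0,0,0,0,0.75,0],[0,0,0,0.35,0.7,0,0],[0,0,0,0.35,0.7,0,0],[0,0,0,0.35,0.7,0,0],[0,0,0,0.35,0.7,0,0],[0,0,0,0.2,0.4,0,0],[0,0,0,0,0,0,0],[0,0,0,0,0,0,0]]]}}

```text
time_s: 6.0
tcp_pos: [0.5441, -0.0891, 0.2174]
ee_rot: [[0.004, -0.261, 0.965], [-0.001, 0.965, 0.261], [-1.0, -0.002, 0.003]]
wrist_force: [-0.4, -0.1, -0.0]
gripper_width: 0.177
```

```bash
python3 - <<'E'
from pinfit import *
s=r.sense(); print(s['tcp_pos'],s['time_s'],s['wrist_force']);print(s['ee_rot'])
c=viewer.camera_params('wrist');p,d=cap('wrist','wrist3')
for t in ['fork_hole','pin','eye']: print(t,[(x['centre'],x['conf']) for x in spotter.find_in('wrist',t)])
cap('scene','scene3');cap('side','side3')
E
```

```text
[ 0.5441 -0.0891  0.2174] 6.0 [-0.3838 -0.1173 -0.0319]
[[ 0.0036 -0.2613  0.9653]
 [-0.0012  0.9653  0.2613]
 [-1.     -0.0021  0.0031]]
fork_hole [([447.8, 240.0], 0.91), ([479.2, 202.5], 0.21)]
pin [([319.8, 255.5], 0.93)]
eye [([480.7, 202.3], 0.97)]
```

View pics/wrist3.png

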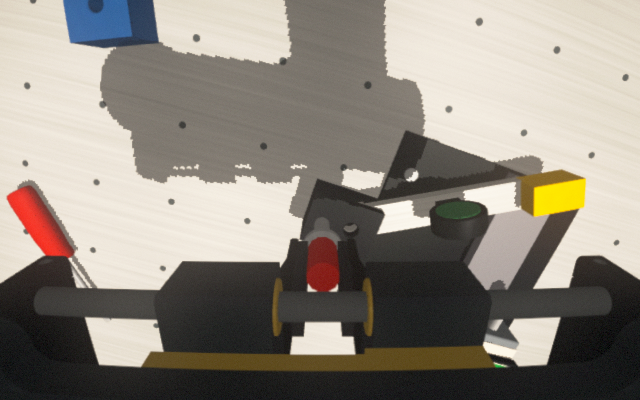

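View pics/side3.png

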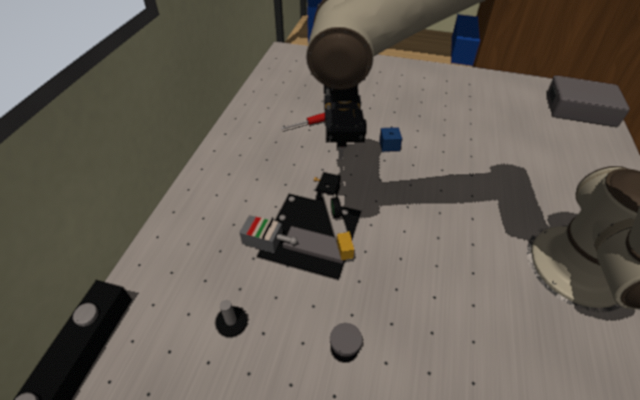

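The wrist view shows the pin upright in the jaws at (322,255), and the fork hole as a light ring at about (351,228), just ahead of the pin.

```bash
python3 - <<'E'
from pinfit import *
c=viewer.camera_params('wrist'); p=cv2.imread('pics/wrist3.png')
b=(290,170,390,290);k=5
z=cv2.convertScaleAbs(cv2.resize(p[b[1]:b[3],b[0]:b[2]],None,fx=k,fy=k,interpolation=cv2.INTER_CUBIC),alpha=1.6)
h=atz('wrist',[(350.5,228.5)],.044,c)[0]; print('hole',h)
a=np.linspace(0,2*np.pi,60)
def circ(x,y,zz,rr,col):
    q=(proj('wrist',np.c_[x+rr*np.cos(a),y+rr*np.sin(a),0*a+zz],c)-b[:2]+.5)*k; cv2.polylines(z,[q.astype(np.int32)],1,col,1)
circ(h[0],h[1],.044,.007,(0,255,0)); circ(.5647,-.0558,.044,.007,(255,0,255))
g=r.sense(); t=g['tcp_pos']+0.051*g['ee_rot'][:,0]; print('grasp',t)
circ(t[0],t[1],.1362,.011,(0,255,255));circ(t[0],t[1],.1702,.008,(0,255,255))
cv2.imwrite('pics/o3.png',z)
E
```

```text
hole [ 0.5648 -0.0594  0.044 ]
grasp [ 0.5445 -0.0897  0.1667]
```

View pics/o3.png

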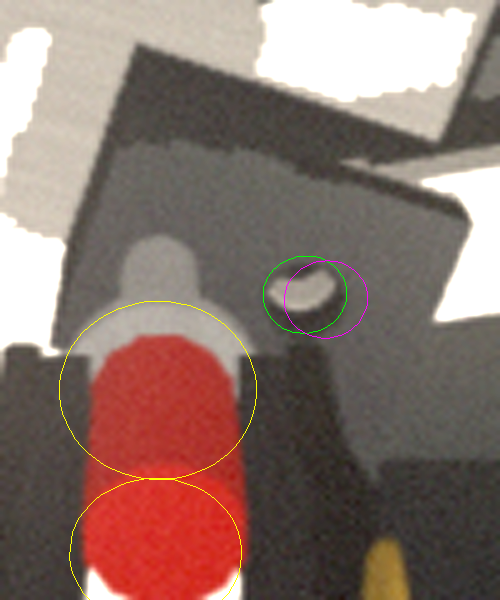

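```bash
python3 - <<'E'
from pinfit import *
c=viewer.camera_params('wrist'); p=cv2.imread('pics/wrist3.png')[:,:,::-1].copy()
m=red_mask(p,(300,225,345,300)); ys,xs=np.where(m);print(xs.min(),xs.max(),ys.min(),ys.max(),m.sum())
for z in (.090,.093,.0962,.099):
    x,f,s=fit('wrist',c,m,z+.044,z+.074,[.5445,-.0897]); print(z,x,f)
b=(290,170,390,290);k=5
im=cv2.convertScaleAbs(cv2.resize(p[b[1]:b[3],b[0]:b[2],::-1],None,fx=k,fy=k,interpolation=cv2.INTER_CUBIC),alpha=1.6)
im2=im.copy()
a=np.linspace(0,2*np.pi,60)
for img,z0,x in ((im,.0962,None),(im2,.093,None)):
    x=fit('wrist',c,m,z0+.044,z0+.074,[.5445,-.0897])[0]
    for h,rr in ((0,.002),(.007,.005),(.04,.011),(.044,.008),(.074,.008)):
        q=(proj('wrist',np.c_[x[0]+rr*np.cos(a),x[1]+rr*np.sin(a),0*a+h+z0],c)-b[:2]+.5)*k; cv2.polylines(img,[q.astype(np.int32)],1,(0,255,255),1)
cv2.imwrite('pics/o4.png',np.hstack([im[:,:380],im2[:,:380]]))
E
```

```text
306 339 237 291 1481
0.09 [ 0.5464 -0.0883] 74.4375
0.093 [ 0.5446 -0.0887] 103.609375
0.0962 [ 0.5428 -0.0892] 157.0
0.099 [ 0.5416 -0.0895] 217.609375
```

View pics/o4.png

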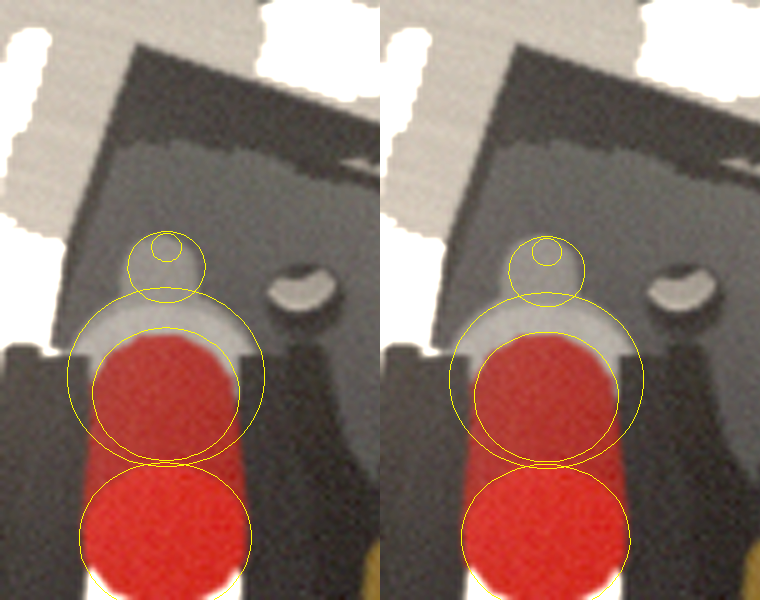

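Emit:
{"op": "move_arm", "data": {"series": [[[0,0.03,0,0.17,0.25,-0.2,0],[0,0,0,0.16,0.25,-0.2,0],[0,0,0,0,0,-0.15,0],[0,0,0,0,0,0,0],[0,0,0,0,0,0,0]]]}}

```text
time_s: 6.92
tcp_pos: [0.565, -0.0579, 0.1815]
ee_rot: [[-0.002, -0.26, 0.966], [-0.002, 0.966, 0.26], [-1.0, -0.001, -0.002]]
wrist_force: [0.2, 0.5, -0.7]
gripper_width: 0.172
```

```bash
cat > look.py <<'E'
from pinfit import *
import sys
tag=sys.argv[1]
s=r.sense(); print(s['tcp_pos'],s['time_s'],s['wrist_force'],s['moment']);print(s['ee_rot'])
c=viewer.camera_params('wrist');p,d=cap('wrist','wrist'+tag);S,_=cap('scene','scene'+tag);D,_=cap('side','side'+tag)
q=[]
for im,b,k in ((p,(270,180,390,300),3.3),(S,(270,130,350,210),5),(D,(290,130,370,210),5)):
    q.append(cv2.resize(cv2.convertScaleAbs(cv2.resize(im[b[1]:b[3],b[0]:b[2],::-1],(400,400),interpolation=cv2.INTER_CUBIC),alpha=1.7),(266,266) if im is not p else (266,266)))
cv2.imwrite('pics/l'+tag+'.png',np.hstack(q))
E
python3 look.py 4
```

```text
[ 0.565  -0.0579  0.1815] 6.925 [ 0.2235  0.5305 -0.6858] [0.0373 0.0566 0.0269]
[[-0.0019 -0.2598  0.9656]
 [-0.0015  0.9656  0.2598]
 [-1.     -0.001  -0.0022]]
```

View pics/l4.png

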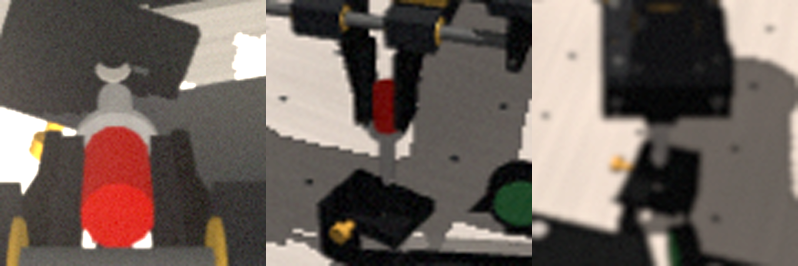

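View pics/wrist4.png

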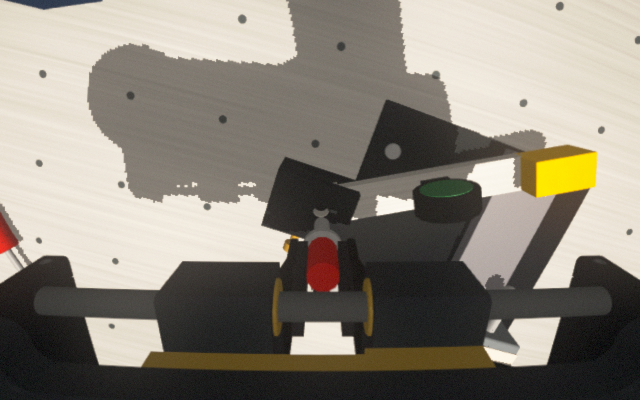

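```bash
cat > o5.py <<'E'
from pinfit import *
import sys
tag,out=sys.argv[1:3]; cx,cy=float(sys.argv[3]),float(sys.argv[4])
c=viewer.camera_params('wrist'); p=cv2.imread(f'pics/wrist{tag}.png')[:,:,::-1].copy()
b=(280,190,370,300);k=6
m=red_mask(p,(300,215,345,300)); t=r.sense()['tcp_pos']
for dz in (.1212,.124,.127):
    z=t[2]-dz; x,f,s=fit('wrist',c,m,z+.044,z+.074,t[:2]); print(dz,x,f)
im=cv2.convertScaleAbs(cv2.resize(p[b[1]:b[3],b[0]:b[2],::-1],None,fx=k,fy=k,interpolation=cv2.INTER_CUBIC),alpha=1.6)
a=np.linspace(0,2*np.pi,60)
z0=t[2]-.1255; x=fit('wrist',c,m,z0+.044,z0+.074,t[:2])[0]; print('used',x)
h=atz('wrist',[(cx,cy)],.044,c)[0]; print('hole',h,'delta',h[:2]-x)
L=[(x,hh+z0,rr,(0,255,255)) for hh,rr in ((0,.002),(.007,.005),(.04,.011),(.044,.008),(.074,.008))]+[(x,.044,.007,(255,0,255)),(h,.044,.006,(0,255,0)),(h,.044,.007,(0,255,0))]
for x,zz,rr,col in L:
    q=(proj('wrist',np.c_[x[0]+rr*np.cos(a),x[1]+rr*np.sin(a),0*a+zz],c)-b[:2]+.5)*k; cv2.polylines(im,[q.astype(np.int32)],1,col,1)
cv2.imwrite(f'pics/{out}.png',im[:600])
E
python3 o5.py 4 o5 321 214
```

```text
0.1212 [ 0.5629 -0.0578] 126.625
0.124 [ 0.5645 -0.0574] 85.28125
0.127 [ 0.5662 -0.057 ] 66.59375
used [ 0.5654 -0.0571]
hole [ 0.5655 -0.0583  0.044 ] delta [ 0.0001 -0.0012]
```

View pics/o5.png

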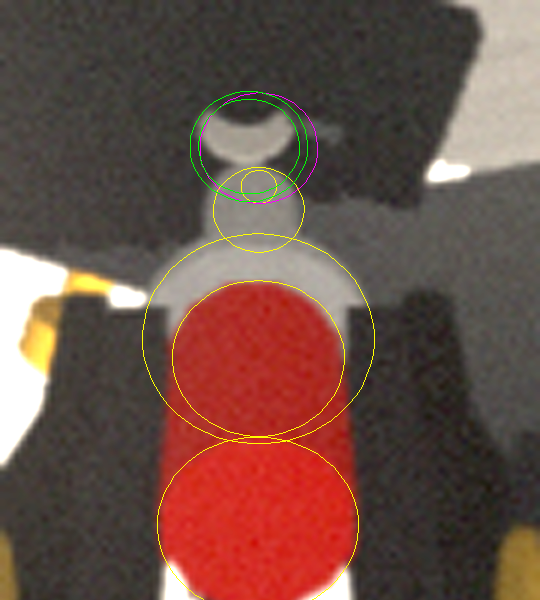

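Emit:
{"op": "move_arm", "data": {"series": [[[0,-0.01,0,0,-0.01,-0.15,0],[0,0,0,0,0,-0.12,0],[0,0,0,0,0,-0.1,0],[0,0,0,0,0,0,0]]]}}

```text
time_s: 7.58
tcp_pos: [0.5651, -0.0591, 0.1587]
ee_rot: [[0.002, -0.259, 0.966], [-0.001, 0.966, 0.259], [-1.0, -0.001, 0.002]]
wrist_force: [-0.3, 0.2, -0.7]
gripper_width: 0.177
```

```bash
python3 look.py 5
```

```text
[ 0.5651 -0.0591  0.1587] 7.575 [-0.2802  0.1504 -0.6837] [ 0.111  -0.07    0.0112]
[[ 0.0019 -0.2587  0.9659]
 [-0.001   0.9659  0.2587]
 [-1.     -0.0014  0.0016]]
```

View pics/l5.png

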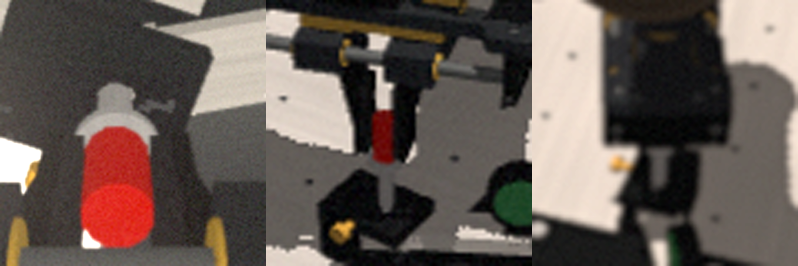

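The tip is in the hole and there is almost no contact force. I'll carry on down in small steps.

Emit:
{"op": "move_arm", "data": {"series": [[[0,0,0,0,0,-0.12,0],[0,0,0,0,0,-0.12,0],[0,0,0,0,0,0,0]]]}}

```text
time_s: 8.1
tcp_pos: [0.5653, -0.059, 0.1442]
ee_rot: [[0.003, -0.259, 0.966], [-0.001, 0.966, 0.259], [-1.0, -0.002, 0.003]]
wrist_force: [0.6, 1.0, -1.3]
gripper_width: 0.179
```

Emit:
{"op": "move_arm", "data": {"series": [[[0,0.02,0,0,0,-0.1,0],[0,0,0,0,0,-0.1,0],[0,0,0,0,0,0,0]]]}}

```text
time_s: 8.48
tcp_pos: [0.5656, -0.059, 0.1313]
ee_rot: [[0.001, -0.259, 0.966], [-0.001, 0.966, 0.259], [-1.0, -0.001, 0.001]]
wrist_force: [0.1, 0.4, -1.0]
gripper_width: 0.174
```

Emit:
{"op": "move_arm", "data": {"series": [[[0,0,0,0,0,-0.07,0],[0,0,0,0,0,-0.04,0],[0,0,0,0,0,0,0]]]}}

```text
time_s: 8.85
tcp_pos: [0.5658, -0.059, 0.1254]
ee_rot: [[0.001, -0.26, 0.966], [-0.001, 0.966, 0.26], [-1.0, -0.001, 0.001]]
wrist_force: [-0.7, 0.3, 0.1]
gripper_width: 0.175
```

```bash
python3 look.py 6
```

```text
[ 0.5658 -0.059   0.1254] 8.85 [-0.7499  0.2645  0.1337] [ 0.1654  0.1117 -0.0038]
[[ 0.0011 -0.2596  0.9657]
 [-0.0012  0.9657  0.2596]
 [-1.     -0.0014  0.0008]]
```

View pics/l6.png

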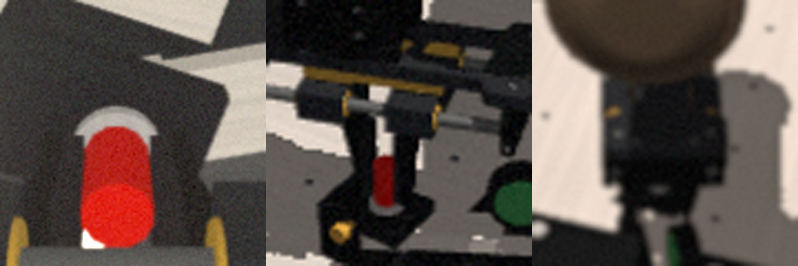

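Emit:
{"op": "move_arm", "data": {"series": [[[0,0,0,0,0,-0.05,0],[0,0,0,0,0,-0.05,0]]]}}

```text
time_s: 9.25
tcp_pos: [0.5661, -0.059, 0.125]
ee_rot: [[0.002, -0.262, 0.965], [-0.003, 0.965, 0.262], [-1.0, -0.003, 0.001]]
wrist_force: [-8.1, 2.9, 19.7]
gripper_width: 0.172
```

Contact at 19.7 N, at the same TCP height (0.125) as when the pin stood in the stand, so the flange is home. I'll release with a partial opening to stay clear of the lens cell.

Emit:
{"op": "move_arm", "data": {"series": [[[0,0,0,0,0,0,0],[0,0,0,0,0,0,0],[0,0,0,0,0,0,0.38],[0,0,0,0,0,0,0.38],[0,0,0,0,0,0,0.38],[0,0,0,0,0,0,0.38]]]}}

```text
time_s: 10.0
tcp_pos: [0.5655, -0.0592, 0.1242]
ee_rot: [[0.0, -0.262, 0.965], [-0.003, 0.965, 0.262], [-1.0, -0.003, -0.001]]
wrist_force: [0.8, 0.8, 0.4]
gripper_width: 0.373
```

```bash
python3 look.py 7
```

```text
[ 0.5655 -0.0592  0.1242] 10.0 [0.8453 0.7862 0.4014] [-0.0124  0.0372 -0.0045]
[[ 0.0003 -0.2615  0.9652]
 [-0.0031  0.9652  0.2615]
 [-1.     -0.003  -0.0006]]
```

View pics/l7.png

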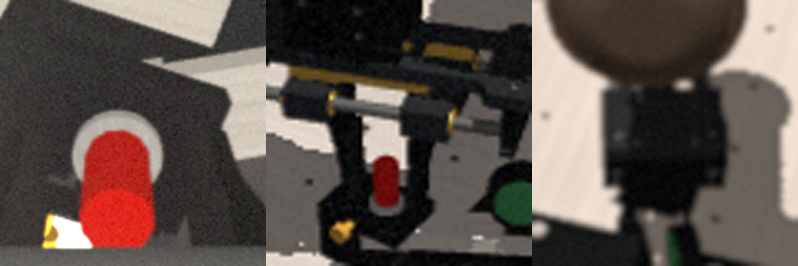

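The pin stands upright with its flange on the ear. Now I'll raise the arm and measure the pad and the gauge.

Emit:
{"op": "move_arm", "data": {"series": [[[0,0,0,0,0,0.5,0.38],[0,0,0,0,0,0.7,0.38],[0,0,0,-0.6,0.2,0.6,0],[0,0,0,-0.8,0.4,0,0],[0,0,0,-0.8,0.4,0,0],[0,0,0,-0.3,0.5,0,0],[0,0,0,0,0,0,0],[0,0,0,0,0,0,0]]]}}

```text
time_s: 11.15
tcp_pos: [0.4116, 0.0321, 0.2357]
ee_rot: [[0.004, -0.261, 0.965], [-0.001, 0.965, 0.261], [-1.0, -0.002, 0.003]]
wrist_force: [0.1, 0.7, 0.8]
gripper_width: 0.006
```

```bash
python3 look.py 8; python3 - <<'E'
import cv2,numpy as np
s=cv2.imread('pics/scene8.png'); cv2.imwrite('pics/s8.png',cv2.resize(s[150:290,270:430],None,fx=4,fy=4,interpolation=cv2.INTER_CUBIC))
E
```

```text
[0.4116 0.0321 0.2357] 11.15 [0.1113 0.6727 0.7502] [-0.0295 -0.0725 -0.0089]
[[ 0.0036 -0.261   0.9653]
 [-0.0011  0.9653  0.261 ]
 [-1.     -0.002   0.0032]]
```

View pics/wrist8.png

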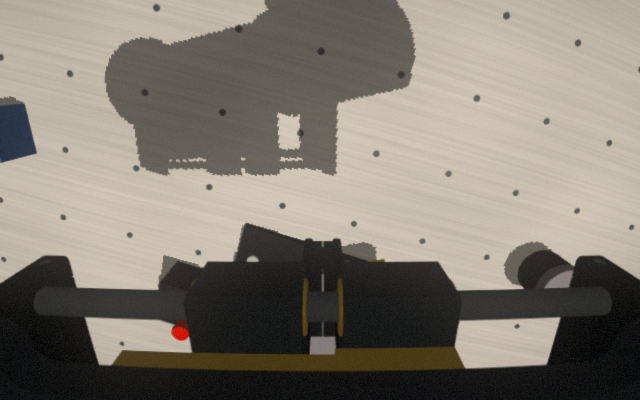

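View pics/s8.png

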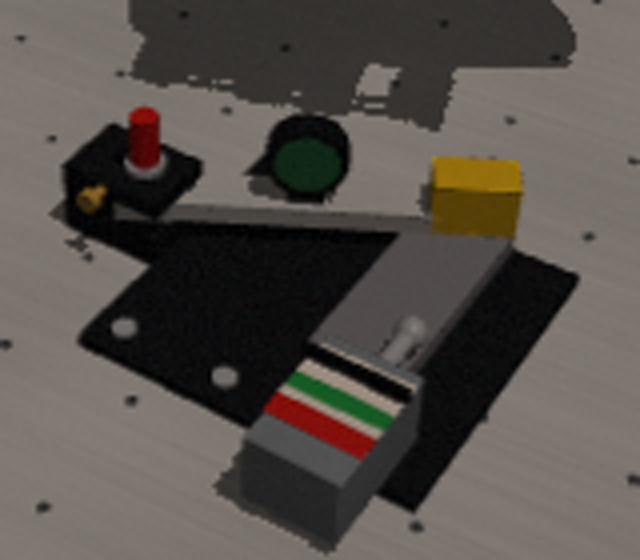

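View pics/side8.png

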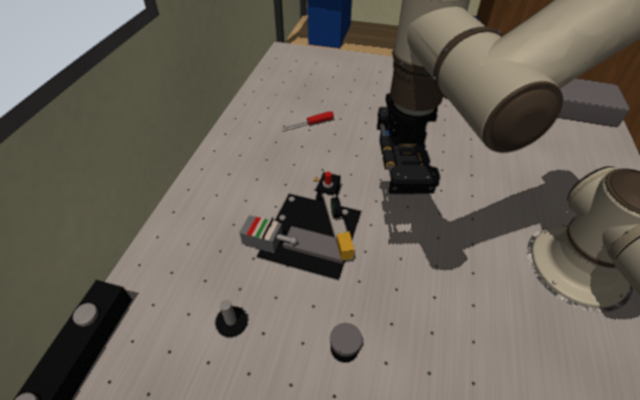

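```bash
python3 - <<'E'
from pinfit import *
T=lambda l:[(270+x/4-.4,150+y/4-.4) for x,y in l]
o=np.array([.565,-.059])
def ang(n,px,L):
    L=np.array(L)/1000.
    f=lambda x:(proj(n,np.c_[np.c_[np.cos(x[0])*L[:,0]-np.sin(x[0])*L[:,1],np.sin(x[0])*L[:,0]+np.cos(x[0])*L[:,1]]+o+x[1:],L[:,2]])-px)
    R=so.least_squares(lambda x:np.r_[f(x).ravel(),x[1:]/.002*1.],[0,0,0]); return R.x,f(R.x)
x,res=ang('scene',T([(433,159),(519,162),(520,190),(431,187)]),[(-13,150,52),(-13,195,52),(13,195,52),(13,150,52)])
print('arm',x,np.degrees(x[0]));print(res)
x,res=ang('scene',T([(579,277),(413,511),(80,340),(420,379),(245,443),(345,487),(320,342)]),[(-90,212,8),(90,212,8),(90,22,8),(56,195,50),(131,145,50),(131,195,50),(56,145,50)])
print('fix',x,np.degrees(x[0]));print(res)
E
```

```text
arm [ 0.4324  0.0003 -0.0008] 24.77431746587471
[[-0.3556 -0.7812]
 [-0.0377 -0.261 ]
 [ 0.4625  0.7718]
 [ 0.3499  0.1851]]
fix [-0.065   0.0032  0.0008] -3.7226378000159563
[[ 0.1492  0.1163]
 [ 0.4783 -0.8001]
 [-1.1444 -0.673 ]
 [ 1.3417  0.3856]
 [-1.3511 -0.9121]
 [-1.0804  0.9388]
 [ 2.0964 -1.545 ]]
```

The pin is home and everything else is undisturbed. The arm stands at about 24.8° and the fixture at about −3.7°. That difference is larger than the stated 0.35 rad, but two views agree on it. I'll go down behind the pad, squared to its face.

Emit:
{"op": "move_arm", "data": {"series": [[[0,0,0.6,0.24,0.25,-0.5,0],[0,0,0.6,0.24,0.25,-0.5,0],[0,0,0,0.24,0.25,-0.5,0],[0,0,0,0,0,-0.5,0],[0,0,0,0,0,-0.2,0],[0,0,0,0,0,0,0],[0,0,0,0,0,0,0]]]}}

```text
time_s: 12.18
tcp_pos: [0.4613, 0.0753, 0.0996]
ee_rot: [[0.007, -0.415, 0.91], [-0.0, 0.91, 0.415], [-1.0, -0.003, 0.006]]
wrist_force: [0.0, 0.1, 0.2]
gripper_width: 0.005
```

```bash
cat > look2.py <<'E'
from pinfit import *
import sys
tag=sys.argv[1]
s=r.sense(); print(s['tcp_pos'],s['time_s'],s['wrist_force'],s['moment']);print('yaw',np.degrees(np.arctan2(s['ee_rot'][1,2],s['ee_rot'][0,2])),s['ee_rot'][:,0])
S,_=cap('scene','scene'+tag);D,_=cap('side','side'+tag)
q=[cv2.resize(im[b[1]:b[3],b[0]:b[2],::-1],(400,400),interpolation=cv2.INTER_CUBIC) for im,b in ((S,(300,150,430,280)),(D,(230,160,370,300)))]
cv2.imwrite('pics/l'+tag+'.png',cv2.convertScaleAbs(np.hstack(q),alpha=1.6))
E
python3 look2.py 9
```

```text
[0.4613 0.0753 0.0996] 12.175 [0.0373 0.0807 0.2171] [-0.0069  0.0402  0.008 ]
yaw 24.52094155614122 [ 0.0066 -0.0003 -1.    ]
```

View pics/l9.png

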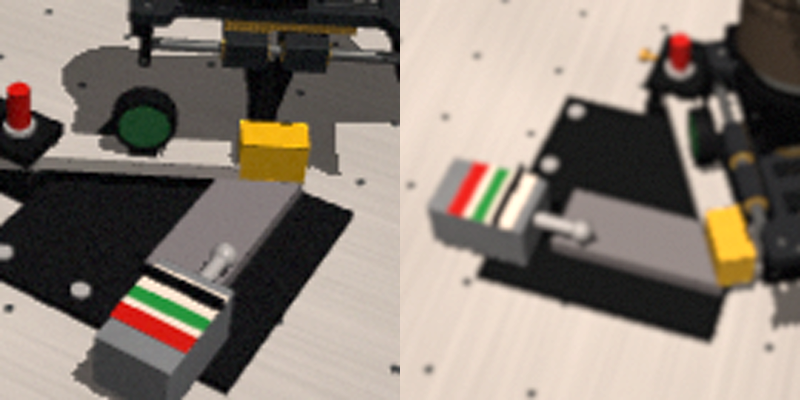

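Emit:
{"op": "move_arm", "data": {"series": [[[0,0.02,0,0.2,0.18,0,0],[0,0,-0.4,0.143,0.07,0,0],[0,0,-0.4,0.143,0.07,0,0],[0,0,-0.4,0.143,0.07,0,0],[0,0,-0.4,0.143,0.07,0,0],[0,0,-0.38,0.145,0.035,0,0],[0,0,-0.38,0.145,0.035,0,0],[0,0,0,0,0,0,0],[0,0,0,0,0,0,0]]]}}

```text
time_s: 13.4
tcp_pos: [0.5312, 0.1129, 0.1042]
ee_rot: [[0.008, -0.091, 0.996], [0.001, 0.996, 0.091], [-1.0, -0.0, 0.008]]
wrist_force: [-1.6, -0.3, -0.8]
gripper_width: 0.007
```

```bash
python3 look2.py 10
```

```text
[0.5312 0.1129 0.1042] 13.4 [-1.5891 -0.2849 -0.7995] [-0.1742  0.2788  0.0081]
yaw 5.217992441392517 [ 0.0084  0.0007 -1.    ]
```

View pics/l10.png

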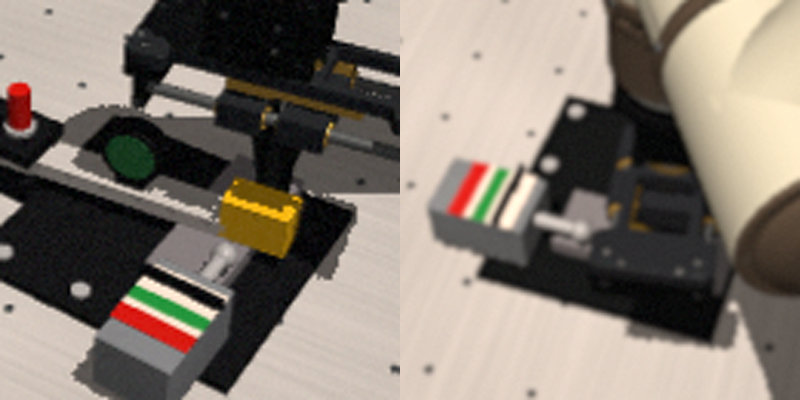

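Emit:
{"op": "move_arm", "data": {"series": [[[0,0.06,-0.31,0.1,0.01,-0.05,0],[0,0,-0.31,0.1,0,0,0],[0,0,-0.31,0.1,0,0,0],[0,0,0,0,0,0,0]]]}}

```text
time_s: 14.0
tcp_pos: [0.5489, 0.1133, 0.1007]
ee_rot: [[-0.003, 0.047, 0.999], [0.0, 0.999, -0.047], [-1.0, 0.0, -0.003]]
wrist_force: [0.1, -0.5, -0.2]
gripper_width: 0.003
```

```bash
python3 look2.py 11
```

```text
[0.5489 0.1133 0.1007] 14.0 [ 0.1278 -0.4654 -0.2324] [ 0.0318 -0.0145  0.0502]
yaw -2.7111251764550595 [-0.0033  0.0003 -1.    ]
```

View pics/l11.png

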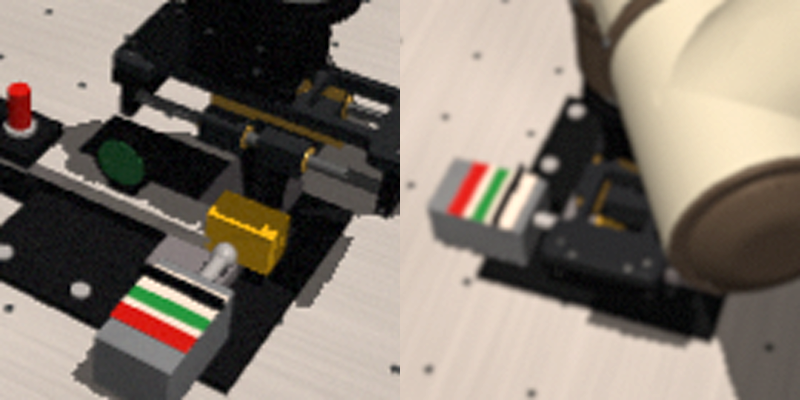

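Emit:
{"op": "move_arm", "data": {"series": [[[0,-0.02,-0.15,0.07,0,0,0],[0,0,-0.15,0.07,0,0,0],[0,0,0,0.03,0,0,0]]]}}

```text
time_s: 14.48
tcp_pos: [0.5568, 0.1131, 0.1005]
ee_rot: [[-0.006, 0.092, 0.996], [-0.001, 0.996, -0.092], [-1.0, -0.001, -0.006]]
wrist_force: [-6.0, 1.6, 3.6]
gripper_width: 0.005
```

```bash
python3 look2.py 12
```

```text
[0.5568 0.1131 0.1005] 14.475 [-5.9838  1.6461  3.5692] [ 0.5659  1.5499 -0.0553]
yaw -5.271162397653194 [-0.0062 -0.0008 -1.    ]
```

View pics/l12.png

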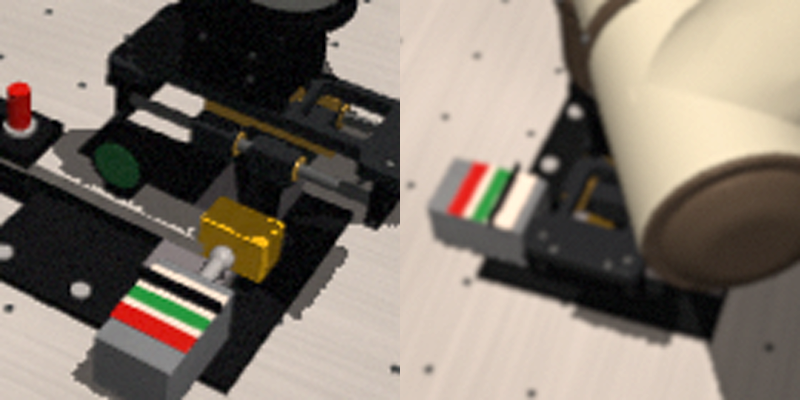

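The pointer has left the front edge and is nearing the green, with a wrist force of about 6 N. I'll press a little further.

Emit:
{"op": "move_arm", "data": {"series": [[[0,-0.03,-0.15,0.09,0,0,0],[0,0,-0.1,0.08,0,0,0],[0,0,0,0.04,0,0,0]]]}}

```text
time_s: 14.95
tcp_pos: [0.5627, 0.113, 0.0998]
ee_rot: [[-0.019, 0.129, 0.991], [-0.004, 0.992, -0.129], [-1.0, -0.006, -0.018]]
wrist_force: [-7.6, 3.5, 4.8]
gripper_width: 0.005
```

```bash
python3 look2.py 13
```

```text
[0.5627 0.113  0.0998] 14.95 [-7.6247  3.5135  4.8237] [0.89   2.1086 0.0003]
yaw -7.4393741111020475 [-0.0185 -0.0036 -0.9998]
```

View pics/l13.png

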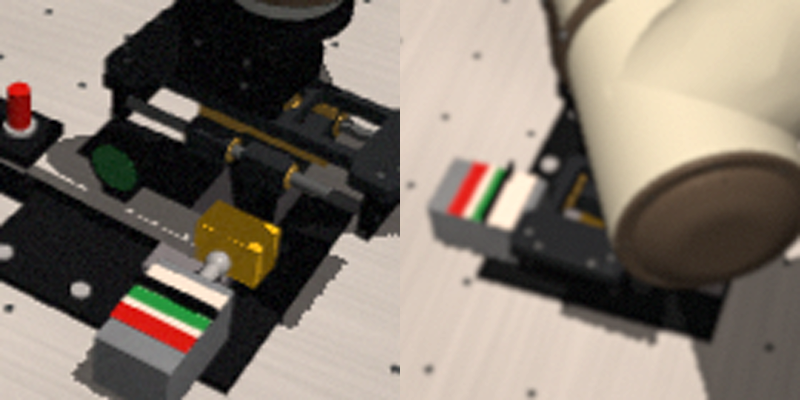

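Emit:
{"op": "move_arm", "data": {"series": [[[0,-0.06,-0.1,0.09,0,0,0],[0,-0.06,0,0.07,0,0,0],[0,-0.03,0,0.05,0,0,0]]]}}

```text
time_s: 15.42
tcp_pos: [0.565, 0.113, 0.0991]
ee_rot: [[-0.022, 0.146, 0.989], [-0.008, 0.989, -0.146], [-1.0, -0.011, -0.02]]
wrist_force: [-9.1, 4.2, 6.6]
gripper_width: 0.006
```

```bash
python3 look2.py 14
```

```text
[0.565  0.113  0.0991] 15.425 [-9.1399  4.1766  6.5611] [1.2257 2.6994 0.0686]
yaw -8.397903712832006 [-0.0217 -0.0078 -0.9997]
```

View pics/l14.png

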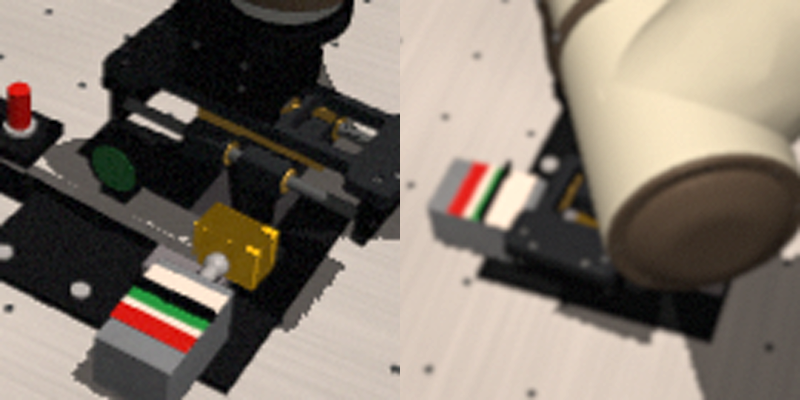

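```bash
cat > ptr.py <<'E'
from h import *
import sys
# sample along the gauge top axis at lateral offsets, using the fitted fixture pose
th=-.065;o=np.array([.568,-.058])
for tag in sys.argv[1:]:
    im=cv2.imread(f'pics/scene{tag}.png').astype(np.float32)
    xs=np.arange(50,105,1.5)
    print(tag)
    prof=[]
    for x in xs:
        L=np.array([[x,y] for y in range(158,183,3)])/1000.
        W=np.c_[np.cos(th)*L[:,0]-np.sin(th)*L[:,1]+o[0],np.sin(th)*L[:,0]+np.cos(th)*L[:,1]+o[1],0*L[:,0]+.05]
        q=proj('scene',W).astype(np.float32); v=cv2.remap(im,q[:,0],q[:,1],cv2.INTER_LINEAR).reshape(-1,3); prof.append(np.median(v,0)[::-1])
    for x,v in zip(xs,prof): print(x,v.astype(int),end=' ; ')
    print()
E
python3 ptr.py 0 14
```

```text
0
50.0 [79 73 73] ; 51.5 [78 73 72] ; 53.0 [78 72 72] ; 54.5 [76 72 71] ; 56.0 [76 74 74] ; 57.5 [79 79 79] ; 59.0 [84 82 82] ; 60.5 [95 91 88] ; 62.0 [114 105  98] ; 63.5 [92 84 78] ; 65.0 [38 33 32] ; 66.5 [ 9 10 11] ; 68.0 [7 7 7] ; 69.5 [5 5 5] ; 71.0 [11 10  9] ; 72.5 [38 35 32] ; 74.0 [86 78 71] ; 75.5 [134 121 111] ; 77.0 [149 136 123] ; 78.5 [149 135 123] ; 80.0 [144 133 119] ; 81.5 [113 122  98] ; 83.0 [ 59 101  61] ; 84.5 [27 90 39] ; 86.0 [21 88 36] ; 87.5 [21 88 35] ; 89.0 [22 88 36] ; 90.5 [31 90 40] ; 92.0 [ 60 100  59] ; 93.5 [112 121  96] ; 95.0 [144 133 118] ; 96.5 [147 126 114] ; 98.0 [139  84  75] ; 99.5 [130  32  26] ; 101.0 [128  16  11] ; 102.5 [128  15   9] ; 104.0 [128  14   9] ; 
14
50.0 [84 78 78] ; 51.5 [84 78 78] ; 53.0 [84 78 78] ; 54.5 [82 78 77] ; 56.0 [81 79 79] ; 57.5 [85 84 84] ; 59.0 [89 87 87] ; 60.5 [105 100  97] ; 62.0 [136 126 117] ; 63.5 [155 142 129] ; 65.0 [159 145 131] ; 66.5 [159 145 131] ; 68.0 [159 145 131] ; 69.5 [159 145 131] ; 71.0 [157 144 130] ; 72.5 [148 134 122] ; 74.0 [100  91  84] ; 75.5 [41 38 37] ; 77.0 [ 9 10 12] ; 78.5 [5 5 7] ; 80.0 [4 4 5] ; 81.5 [4 7 6] ; 83.0 [ 7 20 10] ; 84.5 [12 46 18] ; 86.0 [20 81 32] ; 87.5 [24 94 38] ; 89.0 [25 94 39] ; 90.5 [33 97 43] ; 92.0 [ 64 107  64] ; 93.5 [120 129 104] ; 95.0 [152 140 125] ; 96.5 [156 134 121] ; 98.0 [148  89  79] ; 99.5 [138  34  28] ; 101.0 [136  17  12] ; 102.5 [136  16  10] ; 104.0 [136  15  10] ;
```

The pointer has travelled about 11 mm (about 7.8 N). I'll go about 3 mm further.

Emit:
{"op": "move_arm", "data": {"series": [[[0,-0.06,-0.06,0.1,0,0.02,0],[0,-0.06,0,0.09,0,0.01,0],[0,-0.06,0,0.08,0,0,0]]]}}

```text
time_s: 15.9
tcp_pos: [0.5682, 0.1132, 0.099]
ee_rot: [[-0.028, 0.158, 0.987], [-0.013, 0.987, -0.158], [-1.0, -0.017, -0.025]]
wrist_force: [-16.2, 5.3, 11.7]
gripper_width: 0.009
```

```bash
python3 look2.py 15; python3 ptr.py 15
```

```text
[0.5682 0.1132 0.099 ] 15.9 [-16.1622   5.331   11.7252] [ 1.7261  4.4606 -0.0427]
yaw -9.088945150809623 [-0.0276 -0.0125 -0.9995]
15
50.0 [73 68 67] ; 51.5 [83 76 76] ; 53.0 [84 78 78] ; 54.5 [82 78 78] ; 56.0 [81 79 79] ; 57.5 [85 85 84] ; 59.0 [90 87 86] ; 60.5 [105 100  96] ; 62.0 [137 126 117] ; 63.5 [155 141 129] ; 65.0 [159 145 131] ; 66.5 [159 145 131] ; 68.0 [158 144 131] ; 69.5 [159 144 131] ; 71.0 [159 145 131] ; 72.5 [158 144 131] ; 74.0 [156 142 129] ; 75.5 [138 125 114] ; 77.0 [86 78 73] ; 78.5 [30 29 27] ; 80.0 [9 9 9] ; 81.5 [5 6 6] ; 83.0 [6 6 5] ; 84.5 [ 6 10  8] ; 86.0 [ 9 32 13] ; 87.5 [15 66 25] ; 89.0 [24 90 37] ; 90.5 [33 96 44] ; 92.0 [ 65 107  65] ; 93.5 [121 129 105] ; 95.0 [153 141 126] ; 96.5 [156 134 121] ; 98.0 [148  89  78] ; 99.5 [139  35  30] ; 101.0 [136  17  12] ; 102.5 [136  16  11] ; 104.0 [136  17  12] ;
```

Emit:
{"op": "move_arm", "data": {"series": [[[0,0,0,0,0,0.02,0],[0,0,0,0,0,0,0]]]}}

```text
time_s: 16.25
tcp_pos: [0.564, 0.1131, 0.099]
ee_rot: [[-0.037, 0.158, 0.987], [-0.014, 0.987, -0.158], [-0.999, -0.02, -0.034]]
wrist_force: [-4.9, 1.5, 1.5]
gripper_width: 0.011
```

```bash
python3 look2.py 16; python3 ptr.py 16 | cut -c 1-900
```

```text
[0.564  0.1131 0.099 ] 16.25 [-4.8884  1.4873  1.5179] [ 0.4095  0.9322 -0.0448]
yaw -9.120191096003254 [-0.0367 -0.0144 -0.9992]
16
50.0 [84 78 78] ; 51.5 [84 78 78] ; 53.0 [84 78 78] ; 54.5 [82 77 78] ; 56.0 [81 79 79] ; 57.5 [86 84 84] ; 59.0 [89 87 87] ; 60.5 [105 100  97] ; 62.0 [137 126 117] ; 63.5 [155 141 129] ; 65.0 [158 144 131] ; 66.5 [158 144 131] ; 68.0 [158 144 131] ; 69.5 [157 143 130] ; 71.0 [148 135 123] ; 72.5 [108  99  90] ; 74.0 [43 40 38] ; 75.5 [ 9 12 11] ; 77.0 [4 5 6] ; 78.5 [5 5 7] ; 80.0 [5 7 6] ; 81.5 [ 6 22  9] ; 83.0 [12 47 18] ; 84.5 [19 80 32] ; 86.0 [24 94 38] ; 87.5 [24 95 39] ; 89.0 [25 95 39] ; 90.5 [34 97 44] ; 92.0 [ 64 107  64] ; 93.5 [120 128 104] ; 95.0 [153 140 125] ; 96.5 [156 133 120] ; 98.0 [148  88  79] ; 99.5 [138  35  29] ; 101.0 [136  18  12] ; 102.5 [136  17  11] ; 104.0 [136  17  11] ;
```

View pics/l16.png

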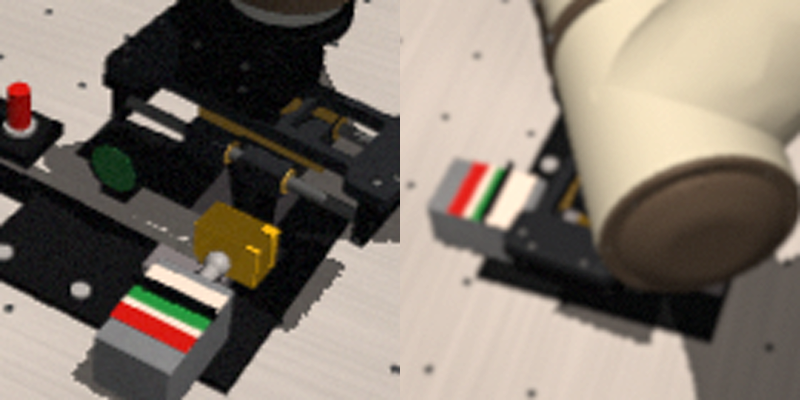

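A zero row takes the present pose as its target, so it backs off. I'll press again and watch how it settles while the last target is held. The camera calls let time pass without moving the target.

Emit:
{"op": "move_arm", "data": {"series": [[[0,-0.08,0,0.1,0,0.01,0],[0,-0.08,0,0.09,0,0.01,0],[0,-0.08,0,0.07,0,0,0],[0,-0.08,0,0.07,0,0,0]]]}}

```text
time_s: 16.85
tcp_pos: [0.5685, 0.1134, 0.0989]
ee_rot: [[-0.029, 0.162, 0.986], [-0.02, 0.987, -0.162], [-0.999, -0.025, -0.025]]
wrist_force: [-17.5, 6.6, 13.0]
gripper_width: 0.004
```

```bash
cat > settle.py <<'E'
from h import *
import sys
np.set_printoptions(precision=4,suppress=True)
tag=sys.argv[1]; N=int(sys.argv[2])
th=-.065;o=np.array([.568,-.058])
def edges(im):
    im=im.astype(np.float32); xs=np.arange(58,115,.25); pr=[]
    for x in xs:
        L=np.array([[x,y] for y in range(158,183,3)])/1000.
        W=np.c_[np.cos(th)*L[:,0]-np.sin(th)*L[:,1]+o[0],np.sin(th)*L[:,0]+np.cos(th)*L[:,1]+o[1],0*L[:,0]+.05]
        q=proj('scene',W).astype(np.float32); pr.append(np.median(cv2.remap(im,q[:,0],q[:,1],cv2.INTER_LINEAR).reshape(-1,3),0)[1])
    pr=np.array(pr); d=xs[(pr<45)&(xs>60)&(xs<96)]; return d.min(),d.max()
for i in range(N):
    s=r.sense(); p,_=viewer.capture('scene'); e=edges(p)
    print(round(s['time_s'],3),s['tcp_pos'],s['wrist_force'],s['ee_rot'][:,0],'edges',e,'travel(left edge)',round(e[0]-65.0,2))
cv2.imwrite('pics/scene'+tag+'.png',p[:,:,::-1])
E
python3 -c "
import sys;sys.argv=['x','q','0']
exec(open('settle.py').read())
p=cv2.imread('pics/scene0.png');print(edges(p[:,:,::-1]))
for t in ('14','15','16'):print(edges(cv2.imread('pics/scene%s.png'%t)[:,:,::-1]))"
python3 settle.py 17 8
```

```text
16.85 [0.5685 0.1134 0.0989] [-17.4511   6.6187  13.0499] [-0.0286 -0.0205 -0.9994] edges (np.float64(78.25), np.float64(87.0)) travel(left edge) 13.25
16.9 [0.5685 0.1134 0.0989] [-16.0006   6.8281  11.1069] [-0.0286 -0.0205 -0.9994] edges (np.float64(78.25), np.float64(87.0)) travel(left edge) 13.25
16.95 [0.5685 0.1134 0.0989] [-15.3012   6.8438  10.6852] [-0.0285 -0.0204 -0.9994] edges (np.float64(78.25), np.float64(87.0)) travel(left edge) 13.25
17.0 [0.5685 0.1134 0.099 ] [-16.1993   7.2556   9.7136] [-0.0285 -0.0204 -0.9994] edges (np.float64(78.25), np.float64(87.0)) travel(left edge) 13.25
17.05 [0.5685 0.1134 0.0989] [-15.2403   7.5742  11.1182] [-0.0285 -0.0204 -0.9994] edges (np.float64(78.25), np.float64(87.0)) travel(left edge) 13.25
17.1 [0.5685 0.1134 0.099 ] [-15.3082   6.4466  10.4079] [-0.0285 -0.0203 -0.9994] edges (np.float64(78.25), np.float64(87.0)) travel(left edge) 13.25
17.15 [0.5685 0.1134 0.0989] [-14.8166   7.6985  10.5028] [-0.0285 -0.0203 -0.9994] edges (np.float64(78.25), np.float64(87.0)) travel(left edge) 13.25
17.2 [0.5685 0.1134 0.0989] [-15.8837   6.2879  11.2446] [-0.0285 -0.0203 -0.9994] edges (np.float64(78.25), np.float64(87.0)) travel(left edge) 13.25Traceback (most recent call last):
  File "<string>", line 3, in <module>
    exec(open('settle.py').read())
    ~~~~^^^^^^^^^^^^^^^^^^^^^^^^^^
  File "<string>", line 16, in <module>
NameError: name 'p' is not defined. Did you mean: 'np'?
```

```bash
python3 - <<'E'
import sys;sys.argv=['x','q','0']
exec(open('settle.py').read().split('for i in range(N)')[0])
for t in ('0','11','13','14','15','16','17'):print(t,edges(cv2.imread(f'pics/scene{t}.png')[:,:,::-1]))
s=cv2.imread('pics/scene17.png'); a=cv2.resize(s[150:290,270:430],None,fx=4,fy=4,interpolation=cv2.INTER_CUBIC)
cv2.imwrite('pics/s17.png',cv2.convertScaleAbs(a,alpha=1.5))
p,_=cap('side','side17'); p,_=cap('wrist','wrist17')
E
```

```text
0 (np.float64(64.75), np.float64(72.75))
11 (np.float64(64.75), np.float64(72.5))
13 (np.float64(73.25), np.float64(82.25))
14 (np.float64(75.5), np.float64(84.25))
15 (np.float64(78.0), np.float64(86.5))
16 (np.float64(74.0), np.float64(82.75))
17 (np.float64(78.25), np.float64(87.0))
```

View pics/s17.png

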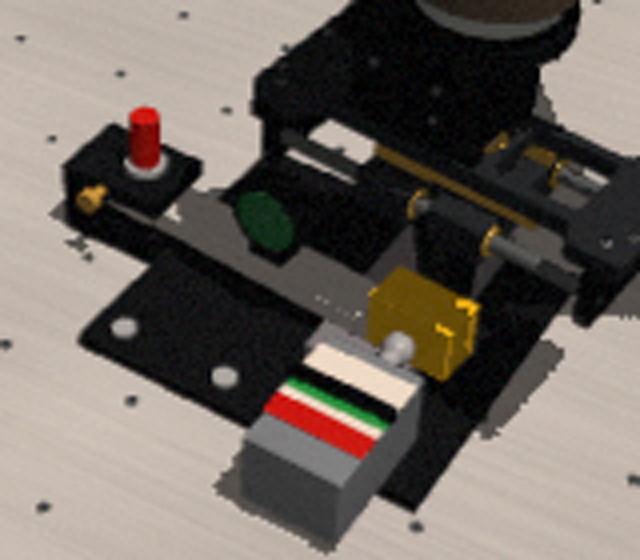

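View pics/side17.png

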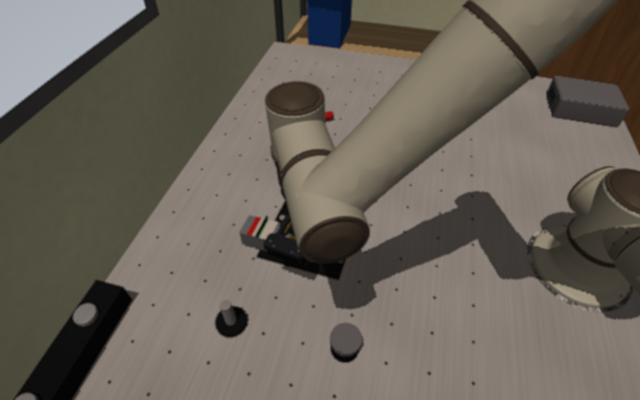

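The pointer stands in the green with about 13.5–14 mm of travel (about 9.6 N), and nothing moved over the 0.35 s I watched. The pin's flange is on the ear, and the can and post are where they were. I'm handing in.

```bash
python3 -c "
from station import r
print(r.finish_job()); s=r.sense(); print(s['time_s'],s['tcp_pos'],s['wrist_force'])"
```

```text
the job is handed in; nothing more can be done
None
the job is handed in; nothing more can be done
```

I fitted the pin and handed the job in at about 17.5 s, with the gripper still pressing the arm's pad on the gauge. No verdict was reported.

- **Pin:** I took it from the stand and pushed it down through fork and eye. It stopped firmly at about 20 N, at the same tool height as when it stood in the stand. The scene camera shows the knob upright and the flange on the ear.
- **Gauge:** in the last picture the black pointer stands in the green, at about 13.5–14 mm of travel (about 9.6 N). It held still with no measurable drift over 0.35 s on the final target. It stayed well short of the red in every picture; at the last reading the most it showed was 14 mm.
- **Other objects:** the lens can and post base look unmoved in the side view. The screwdriver was not approached, but it was partly hidden by the robot in the last pictures, so I could not fully check it.

**What disagreed:**
- The wrist force at the end was about 16 N forward and 10 N vertical, more than the spring's 9.6 N. I put the excess down to friction on the slide pad and the pad face, without proving it.
- The arm's starting angle measured about 0.5 rad off the fixture, where the brief says at most 0.35 rad.
- The tool was tilted about 2° under load at the end.

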